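# Stand the plaster models on their display bases

## Task

Get the four plaster models ready for display: stand each one upright on the dark wooden base whose felt pad has the shape and size of its foot (the pad is a few millimetres larger all round), centred on the pad and, for the square tower and the long gable, squared up with it, either way round. Plaster chips, so set the models down rather than drop them and tip none over, and leave the glass jar and the tin standing where they are.

Things in the scene. Friction and masses are not known exactly. Their poses are not given: they have to be found in the camera images.
- bell_tower: White plaster bell tower, round all over, 140 mm tall, about 0.22 kg, loose. Wide round foot 76 mm across, tapering body with dark window slits, then a round drum 28 mm across from 82 to 116 mm above the underside (grip it there from above, about 102 mm up), then a thin pointed tip. Origin: centre of the underside; z points up it. Yaw does not matter.
- column: White plaster column, round all over, 114 mm tall, about 0.12 kg, loose, flat-topped. Small round foot 48 mm across, shaft 26 to 28 mm across, round capital 36 mm across from 86 to 114 mm above the underside, with a slightly raised band near the top (grip the capital from above, about 100 mm up). Origin: centre of the underside; z points up it. Yaw does not matter.
- pinnacle: White plaster square tower, 138 mm tall, about 0.20 kg, loose. Square foot 60 x 60 mm, square shaft 36 x 36 mm from 26 to 108 mm above the underside (grip two opposite faces from above, about 92 mm up), square pyramid roof with a small ball above. Origin: centre of the underside; z points up it. x and y are square to its faces; all four sides are alike.
- gable: White plaster gable, a wall slab on edge, 120 mm tall, 0.22 kg, loose. Foot 34 (x) by 96 mm (y); wall 22 mm thick (x), 84 mm wide (y) to 70 mm up, corner blocks to 88 mm, 45 degree gable to 112 mm, stub finial; round window in both (like) faces. Grip across the 22 mm, from above at mid-width, 88 mm up. Origin: centre of the underside; z points up it. x is across it, y along its width.
- tower_base: Display base for the bell tower: dark wooden disc 108 mm across with a round pale grey felt pad 84 mm across in its middle, the larger of the two round pads. Fixed to the bench, 20 mm high in all (18 mm wood, 2 mm felt on top): the model stands with its underside 20 mm above the bench. Origin: centre of the underside, directly under the centre of the pad.
- column_base: Display base for the column: dark wooden disc 80 mm across with a round pale grey felt pad 56 mm across in its middle, the smaller of the two round pads. Fixed to the bench, 20 mm high in all (18 mm wood, 2 mm felt on top): the model stands with its underside 20 mm above the bench. Origin: centre of the underside, directly under the centre of the pad.
- pinnacle_base: Display base for the square tower: dark wooden square 90 x 90 mm with a square pale grey felt pad 68 x 68 mm in its middle. Fixed to the bench, 20 mm high in all (18 mm wood, 2 mm felt on top): the model stands with its underside 20 mm above the bench. Origin: centre of the underside, directly under the centre of the pad. x and y are parallel to the sides.
- gable_base: Display base for the gable: dark wooden oblong 64 mm (x) by 120 mm (y) with an oblong pale grey felt pad 42 mm (x) by 104 mm (y) in its middle. Fixed to the bench, 20 mm high in all (18 mm wood, 2 mm felt on top): the model stands with its underside 20 mm above the bench. Origin: centre of the underside, directly under the centre of the pad. y runs along its length.
- jar: Bystander: small closed glass jar with a steel lid, 54 mm across, 75 mm tall, loose, standing among the models and bases. Origin: centre of the underside.
- tin: Bystander: small round metal tin with a paper band, 58 mm across, 58 mm tall, loose, standing among the models and bases. Origin: centre of the underside.

How it is judged:
By the outcome, as a careful person would: the job done as asked, in the order asked, and still so for the second after the job is handed in, with the robot touching nothing.
It also fails if it takes over 120 s, if anything falls off the work surface, if the arm or the gripper's body presses on something with over 40 N, if the wrist force passes 120 N, or if a joint passes its speed limit or range.

## Robot

A 6-joint arm with a two-finger parallel gripper is mounted at the origin on the work surface. World frame = base frame: x ahead of the robot, y to its left, z up, the work surface at z = 0. Lengths are in m, angles in rad, forces in N, time in s.
With the tool pointing down it reaches from about 0.375 to 0.925 m from the base axis. Payload 5.7 kg.
Tool frame: the origin (TCP) lies at the very end of the fingers, on their centre line; the grasp point (between the pads) lies 19 mm behind it; z points along the fingers, y is the line along which they close (so a half turn about z gives the same grasp; the last joint's range is limited). The gripper opens to 88 mm and grips with 3 to 60 N. Pads are 20 mm wide; open, the fingers measure 115 mm over their backs; the gripper's body (75 mm by 178 mm) begins 61 mm behind the grasp point.
Start: joints at [1.167, 0.359, 1.51, -0, 1.272, -0.115], TCP at [0.171, 0.575, 0.223] pointing down, gripper open.
Joint ranges: [-2.97, 2.97], [-1.01, 2.36], [0.21, 2.38], [-0.96, 4.11], [0.2, 2.71], [-2.98, 2.98]. Speed limits (rad/s): [2.39, 2.39, 3.14, 3.14, 3.14, 3.14].

## Interface

Orientations are given as a unit quaternion [x, y, z, w].
In Python, from station import read_state, read_camera, close_job, find_in gives the robot as it stands.
- The arm moves only by the shell command python3 -m pendant 'ROWS' [FORCE]. ROWS is JSON, a list of rows, each a list of 7 numbers: the closure, from 0 (fully open) to 1 (shut), then the shift along the world's x, y, z in cm, then the turn, a rotation vector about the world's x, y, z in degrees. In form: [[jaw, tx, ty, tz, wx, wy, wz], ...]. A call has 1 to 12 rows; each row is the pose to reach, as a shift and turn from the pose commanded when the call began; what a row does not reach only later rows make up. A row lasts 1/8 s, in which the tool goes at most 62.5 mm and 10.7 degrees, less where a joint would pass 70% of its speed; a pose out of reach is approached as far as the arm can. A call with a gripper value outside its range is refused whole. The fingers move at their own pace and stop on an object; FORCE is the grip in N (left out, the last holds). Time passes only in rows, so rows that repeat a pose let the fingers close. It gives the time, the measured TCP pose, the force, the opening and the grip force at its end, in the units of the state.
- read_state(): the state, without advancing time (a new reading comes with each control period).
- read_camera(name): name is "scene" or "top"; returns a dict with "pixels" (420x560x3 uint8, red, green, blue), "depth" (420x560 float32, m along the optical axis (not along the pixel's ray), 0 where there is no reading), "vertical_fov" (degrees; the focal length in pixels is half the picture's height over the tangent of half this angle, whatever the lens; pixels are square), "cx", "cy" (the principal point, pixels), "extrinsics" (4x4, takes a point from camera to world coordinates). Camera axes: x right, y down, z forward; pixel columns grow to the right and rows downward; lengths in m; the calibration is good to about 2 mm. A picture is of the moment at which its call begins.
- close_job(): hands the job in; it is judged then, once.
Trained networks look in a picture, given as the dict that the camera call returned (one of the last four; its "shot" number tells which), for a name from the list of things; names that differ only in an ending like _2 or _b are one class to them, and where a whole thing is asked for, a point or a joint stands for the part that bears it (a point fixed in the world has none). Each returns a list of dicts, best first, with "conf" (0 to 1); they miss things now and then, are a little off and sometimes report something else, mostly with a low value. They report only what shows in the picture. A call takes as long as a camera call.
- find_in(thing, picture): "at" ([column, row] in pixels, amid what is visible of it).
The state is a dict: "t": time; "joints": joint angles; "qd": joint speeds; "effort": joint torques, N m; "position": TCP position; "tcp_rot": TCP orientation; "force": force on the tool from outside, world axes, zero at the start; "wrist_torque": the same for the moment, N m; "gripper_width": finger opening in m; "finger_force": force on a finger pad.
Only numpy, scipy, OpenCV 4.12 (cv2) and the standard library are available. Lean on these libraries where they do the work, as an engineer would, in place of code of your own. Each camera call takes 0.05 s, during which the arm holds its last target. There are 200 camera calls.

## Working session

There is one attempt and no reset: what is moved stays moved. The work goes in short steps, Python scripts to look and compute and a shell command to move; the robot and the scene stay as the last step left them, time stands still between calls to the robot, and variables do not carry over. Pictures are saved under pics/ and viewed, at most 14 in all, crops included, and the job is handed in when it is done.

```bash
ls; mkdir -p pics; cat > h.py <<'E'
import numpy as np,cv2
from station import *
def cam(n,save=None):
    p=read_camera(n)
    if save: cv2.imwrite('pics/'+save,p['pixels'][:,:,::-1])
    return p
def cloud(p):
    h,w=p['depth'].shape; f=h/2/np.tan(np.radians(p['vertical_fov'])/2)
    u,v=np.meshgrid(np.arange(w),np.arange(h)); d=p['depth']
    P=np.stack([(u-p['cx'])/f*d,(v-p['cy'])/f*d,d],-1); E=np.array(p['extrinsics'])
    return P@E[:3,:3].T+E[:3,3]
E
python3 - <<'E'
from h import *
for n in ['scene','top']:
    p=cam(n,n+'0.png'); C=cloud(p)
    print(n,p['vertical_fov'],p['cx'],p['cy'],np.round(p['extrinsics'],3).tolist())
    for t in 'bell_tower column pinnacle gable tower_base column_base pinnacle_base gable_base jar tin'.split():
        for r in find_in(t,p)[:2]:
            u,v=np.round(r['at']).astype(int); print(t,round(r['conf'],2),u,v,C[v,u].round(3) )
s=read_state();print(s['position'],s['tcp_rot'],s['gripper_width'],s['t'])
E
```

```text
pics
scene 43.06883680158981 280.92554123140144 202.15695779616814 [[-0.886, 0.39, -0.249, 0.846], [0.463, 0.746, -0.479, 0.654], [-0.001, -0.54, -0.842, 1.193], [0.0, 0.0, 0.0, 1.0]]
bell_tower 0.86 292 169 [ 0.436 -0.069  0.059]
column 0.59 402 267 [0.347 0.305 0.07 ]
pinnacle 0.7 240 134 [ 0.509 -0.234  0.068]
pinnacle 0.57 208 183 [ 0.65  -0.132  0.057]
gable 0.96 319 230 [0.471 0.133 0.078]
tower_base 0.88 345 344 [0.546 0.388 0.021]
column_base 0.71 206 111 [ 0.546 -0.398  0.02 ]
column_base 0.63 401 266 [0.346 0.3   0.066]
pinnacle_base 0.56 207 112 [ 0.544 -0.396  0.016]
gable_base 0.97 264 280 [0.636 0.163 0.017]
jar 0.58 240 136 [ 0.51  -0.235  0.059]
tin 0.57 327 285 [0.52  0.258 0.055]
top 56.995909680489994 273.3009632854566 210.4883557775858 [[-0.024, -0.992, 0.125, 0.359], [-1.0, 0.025, 0.009, 0.01], [-0.012, -0.125, -0.992, 1.063], [0.0, 0.0, 0.0, 1.0]]
bell_tower 0.86 317 235 [ 0.415 -0.086  0.119]
column 0.73 170 271 [0.337 0.274 0.114]
column 0.63 385 262 [ 0.345 -0.273  0.023]
pinnacle 0.92 337 154 [ 0.62  -0.146  0.105]
gable 0.59 238 224 [0.449 0.108 0.101]
tower_base 0.74 141 193 [0.549 0.382 0.019]
tower_base 0.64 238 222 [0.453 0.108 0.105]
column_base 0.55 386 258 [ 0.355 -0.277  0.021]
pinnacle_base 0.7 427 188 [ 0.542 -0.401  0.018]
gable_base 0.72 195 205 [0.506 0.226 0.057]
jar 0.85 376 204 [ 0.494 -0.245  0.072]
tin 0.94 194 204 [0.508 0.228 0.058]
[0.17088167 0.5751347  0.22263019] [ 1.43890957e-01  9.89593549e-01 -3.56212823e-05  1.85791068e-06] 0.08755866036093779 1.1
```

View pics/scene0.png

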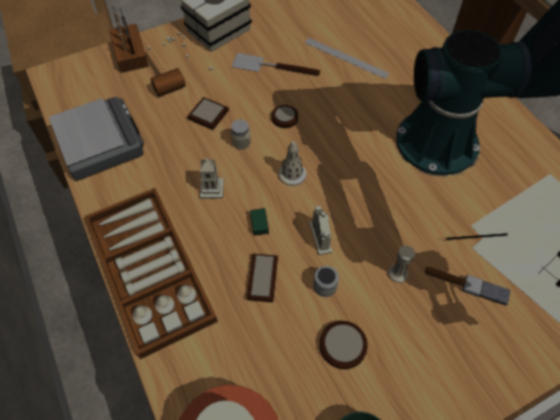

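View pics/top0.png

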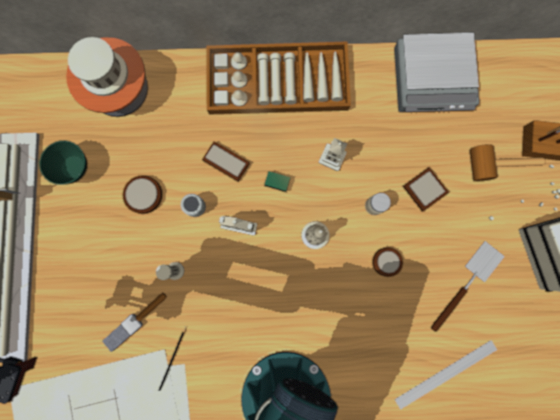

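The top view shows everything standing. Models are the bell (315,235), column (170,271), pinnacle (334,153) and gable (238,225). Bases are the tower (142,193), column (387,261), square (426,188) and oblong (226,161). The jar is at (378,203) and the tin at (193,205). Some network hits are swapped, so I'm using these pixel positions to seed the fits.

```bash
cat > fit.py <<'E'
from h import *
from scipy.optimize import least_squares
def sdf(q,a,b):
    d=np.abs(q)-[a/2,b/2]; return np.hypot(*np.maximum(d,0).T)+np.minimum(d.max(1),0)
SEC={'bell_tower':('c',.028,0,.084,.114),'column':('c',.036,0,.088,.111),'pinnacle':('r',.036,.036,.03,.104),'gable':('r',.022,.084,.03,.066),
 'jar':('c',.054,0,.02,.05),'tin':('c',.058,0,.015,.05)}
def model(n,xy,Cs,z0=0,R=.06):
    k,a,b,l,h=SEC[n]; best=None
    P=np.concatenate([c.reshape(-1,3) for c in Cs])
    Q=P[(np.hypot(P[:,0]-xy[0],P[:,1]-xy[1])<R)&(P[:,2]>l+z0)&(P[:,2]<h+z0)][:,:2]
    m=np.median(Q,0)
    for y0 in ([0] if k=='c' else np.radians(np.arange(-80,100,20))):
        def f(p):
            q=Q-p[:2]
            if k=='c': return np.hypot(*q.T)-a/2
            c,s=np.cos(p[2]),np.sin(p[2]); return sdf(q@np.array([[c,-s],[s,c]]),a,b)
        r=least_squares(f,[*m,y0],loss='soft_l1',f_scale=.002)
        if best is None or r.cost<best.cost: best=r
    return best.x[:2].round(4),round(np.degrees(best.x[2]),1),len(Q),round(1e3*np.median(np.abs(best.fun)),2)
def pad(xy,p,C,R=.07):
    g=p['pixels'].min(2).astype(float)
    near=(np.hypot(C[...,0]-xy[0],C[...,1]-xy[1])<R)&(abs(C[...,2]-.02)<.01)
    t,_=cv2.threshold(g[near].astype(np.uint8),0,255,cv2.THRESH_OTSU)
    m=(near&(g>t)).astype(np.uint8)
    n,L,S,_=cv2.connectedComponentsWithStats(m); i=1+S[1:,4].argmax()
    Q=C[L==i]; r=cv2.minAreaRect((Q[:,:2]*1e3).astype(np.float32))
    return Q.mean(0).round(4),np.round(r[0],1),np.round(r[1],1),round(r[2],1),len(Q)
E
python3 - <<'E'
from fit import *
ps=[cam(n) for n in ('scene','top')]; Cs=[cloud(p) for p in ps]
A={'bell_tower':(.42,-.08),'column':(.335,.28),'pinnacle':(.63,-.14),'gable':(.455,.115),'jar':(.495,-.24),'tin':(.51,.235)}
for n,xy in A.items():
    print(n,'both',model(n,xy,Cs))
    for c in (0,1): print('   ',c,model(n,xy,[Cs[c]]))
B={'tower':(.548,.385),'column':(.35,-.275),'pinnacle':(.543,-.398),'gable':(.636,.163)}
for n,xy in B.items():
    for c in (0,1): print(n,c,*pad(xy,ps[c],Cs[c]))
for c in (0,1):
    for xy in [(.5,.05),(.45,-.17),(.6,.05)]:
        C=Cs[c];m=np.hypot(C[...,0]-xy[0],C[...,1]-xy[1])<.02;print('z0',c,np.median(C[m][:,2]).round(4))
E
```

```text
bell_tower both (array([ 0.4244, -0.092 ]), np.float64(0.0), 95, np.float64(0.82))
    0 (array([ 0.4338, -0.0701]), np.float64(0.0), 78, np.float64(3.1))
    1 (array([ 0.4231, -0.0922]), np.float64(0.0), 17, np.float64(0.06))
column both (array([0.3362, 0.2918]), np.float64(0.0), 143, np.float64(0.7))
    0 (array([0.3365, 0.2918]), np.float64(0.0), 97, np.float64(0.87))
    1 (array([0.3354, 0.2916]), np.float64(0.0), 46, np.float64(0.46))
pinnacle both (array([ 0.64  , -0.1471]), np.float64(-115.7), 400, np.float64(0.78))
    0 (array([ 0.6407, -0.1474]), np.float64(64.2), 276, np.float64(0.83))
    1 (array([ 0.6394, -0.1478]), np.float64(64.0), 124, np.float64(0.4))
gable both (array([0.4553, 0.1167]), np.float64(-14.2), 178, np.float64(0.59))
    0 (array([0.4556, 0.1167]), np.float64(-14.1), 146, np.float64(0.45))
    1 (array([0.4539, 0.1165]), np.float64(-14.2), 32, np.float64(0.19))
jar both (array([ 0.5006, -0.2581]), np.float64(0.0), 260, np.float64(1.16))
    0 (array([ 0.5007, -0.2578]), np.float64(0.0), 163, np.float64(1.46))
    1 (array([ 0.5003, -0.2585]), np.float
[... 181 characters left out ...]
1 (array([0.5098, 0.2368]), np.float64(0.0), 75, np.float64(0.32))
tower 0 [0.5474 0.3831 0.0194] [547.1 382.4] [84. 83.] 32.1 1097
tower 1 [0.5469 0.3827 0.0195] [547.3 382.8] [85.  81.6] 88.9 740
column 0 [ 0.3485 -0.2811  0.0192] [ 347.3 -283.1] [58.6 52.8] 62.5 212
column 1 [ 0.3469 -0.2821  0.0195] [ 347.3 -282.7] [54.4 53. ] 88.5 362
pinnacle 0 [ 0.5413 -0.4004  0.0188] [ 540.7 -402.1] [74.8 72.4] 34.6 411
pinnacle 1 [ 0.5413 -0.3996  0.0196] [ 541.7 -400.4] [70.1 71.1] 34.5 646
gable 0 [0.6355 0.151  0.0193] [634.8 150. ] [108.2  42.8] 57.0 707
gable 1 [0.6346 0.1504 0.0198] [635.3 150.6] [106.  44.] 57.0 579
z0 0 -0.0007
z0 0 -0.0011
z0 0 0.0003
z0 1 -0.0002
z0 1 -0.0005
z0 1 -0.0003
```

```bash
python3 - <<'E'
from fit import *
import fit
ps=[cam(n) for n in ('scene','top')]; Cs=[cloud(p) for p in ps]
P=[C.reshape(-1,3) for C in Cs]
for R,l,h in ((.03,.084,.114),(.03,.09,.11)):
    SEC['bell_tower']=('c',.028,0,l,h)
    for cc in ([0,1],[0],[1]): print(R,l,cc,model('bell_tower',(.43,-.085),[Cs[i] for i in cc],R=R))
for c in (0,1):
    q=P[c];q=q[np.hypot(q[:,0]-.43,q[:,1]+.085)<.06]
    f=q[(q[:,2]>.005)&(q[:,2]<.03)]
    print(c,'foot enclosing',cv2.minEnclosingCircle((f[:,:2]*1e3).astype(np.float32)),len(f),f[:,2].max())
    for z in range(40,140,10):
        s=q[(q[:,2]>z/1e3)&(q[:,2]<z/1e3+.01)]; print(z,len(s),s[:,:2].mean(0).round(4) if len(s) else '')
E
```

```text
0.03 0.084 [0, 1] (array([ 0.4242, -0.092 ]), np.float64(0.0), 92, np.float64(0.93))
0.03 0.084 [0] (array([ 0.4347, -0.0704]), np.float64(0.0), 75, np.float64(2.78))
0.03 0.084 [1] (array([ 0.423 , -0.0923]), np.float64(0.0), 17, np.float64(0.18))
0.03 0.09 [0, 1] (array([ 0.4243, -0.0918]), np.float64(0.0), 65, np.float64(0.97))
0.03 0.09 [0] (array([ 0.4246, -0.0918]), np.float64(0.0), 53, np.float64(1.09))
0.03 0.09 [1] (array([ 0.41  , -0.0723]), np.float64(0.0), 12, np.float64(3.84))
0 foot enclosing ((436.93353271484375, -71.782958984375), 57.17580795288086) 261 0.029942971155288767
40 54 [ 0.4339 -0.0741]
50 67 [ 0.4327 -0.0794]
60 57 [ 0.4299 -0.0785]
70 63 [ 0.4301 -0.0833]
80 25 [ 0.4284 -0.0816]
90 30 [ 0.4308 -0.0833]
100 23 [ 0.4291 -0.0817]
110 45 [ 0.4289 -0.0854]
120 30 [ 0.4281 -0.0862]
130 22 [ 0.4257 -0.0895]
1 foot enclosing ((422.353515625, -93.60675811767578), 48.951908111572266) 273 0.02972711097878089
40 23 [ 0.4186 -0.0852]
50 59 [ 0.4221 -0.0874]
60 42 [ 0.4176 -0.0874]
70 54 [ 0.4195 -0.0862]
80 10 [ 0.4212 -0.0831]
90 8 [ 0.417  -0.0834]
100 4 [ 0.4181 -0.0817]
110 45 [ 0.4219 -0.0904]
120 25 [ 0.4216 -0.091 ]
130 31 [ 0.4229 -0.0913]
```

```bash
python3 -m pendant '[[0,28,-38,1,0,0,0],[0,28,-38,1,0,0,0],[0,28,-38,1,0,0,0],[0,28,-38,1,0,0,0],[0,28,-38,1,0,0,0],[0,28,-38,1,0,0,0],[0,28,-38,1,0,0,0],[0,25.3,-66.7,1,0,0,0],[0,25.3,-66.7,1,0,0,0],[0,25.3,-66.7,1,0,0,0],[0,25.3,-66.7,1,0,0,0],[0,25.3,-66.7,1,0,0,0]]' 15
python3 -m pendant '[[0,0,0,0,0,0,0],[0,0,0,0,0,0,0],[0,0,0,0,0,0,0]]'
```

```text
t: 2.8
position: [0.4238, -0.0915, 0.233]
tcp_rot: [0.144, 0.99, -0.0, 0.001]
force: [0.7, 0.4, 0.5]
gripper_width: 0.0876
finger_force: 0.0
t: 3.18
position: [0.4238, -0.0879, 0.2325]
tcp_rot: [0.143, 0.99, 0.0, -0.0]
force: [-0.5, -0.5, -0.2]
gripper_width: 0.0879
finger_force: 0.0
```

```bash
python3 -m pendant '[[0,0,-0.4,-3,0,0,0],[0,0,-0.4,-7,0,0,0],[0,0,-0.4,-11,0,0,0],[0,0,-0.4,-14,0,0,0],[0,0,-0.4,-14.9,0,0,0],[0,0,-0.4,-14.9,0,0,0],[1,0,-0.4,-14.9,0,0,0],[1,0,-0.4,-14.9,0,0,0],[1,0,-0.4,-14.9,0,0,0],[1,0,-0.4,-14.9,0,0,0],[1,0,-0.4,-14.9,0,0,0],[1,0,-0.4,-14.9,0,0,0]]' 15
python3 -m pendant '[[1,0,0,0,0,0,0],[1,0,0,0,0,0,0],[1,0,0,0,0,0,0],[1,0,0,0,0,0,0]]'
```

```text
t: 4.68
position: [0.4239, -0.0935, 0.0836]
tcp_rot: [0.144, 0.99, -0.0, -0.0]
force: [-1.0, 0.8, 0.0]
gripper_width: 0.031
finger_force: 0.0
t: 5.18
position: [0.4238, -0.0934, 0.0835]
tcp_rot: [0.144, 0.99, -0.0, -0.0]
force: [-0.1, -0.0, -2.2]
gripper_width: 0.0272
finger_force: 15.0
```

```bash
python3 -m pendant '[[1,0,0,1,0,0,0],[1,0,0,4,0,0,0],[1,0,0,8,0,0,0],[1,0,0,12,0,0,0],[1,0,0,15,0,0,0],[1,0.5,2,16,0,0,0],[1,1.5,6,16,0,0,0],[1,2.8,11,16,0,0,0],[1,4.1,16,16,0,0,0],[1,5.4,21,16,0,0,0],[1,6.7,26,16,0,0,0],[1,8,31,16,0,0,0]]' && python3 -m pendant '[[1,1.3,5,0,0,0,0],[1,2.6,10,0,0,0,0],[1,3.7,14,0,0,0,0],[1,4.2,16,0,0,0,0],[1,4.3,16.6,0,0,0,0],[1,4.3,16.6,0,0,0,0],[1,4.3,16.6,0,0,0,0],[1,4.3,16.6,0,0,0,0]]'
python3 - <<'E'
from fit import *
ps=[cam(n) for n in ('scene','top')]; Cs=[cloud(p) for p in ps]
s=read_state();print(s['position'])
P=np.concatenate([C.reshape(-1,3) for C in Cs]);P=P[np.hypot(P[:,0]-s['position'][0],P[:,1]-s['position'][1])<.06]
q=P[(P[:,2]>.1)&(P[:,2]<.2)];print('zmin',np.percentile(q[:,2],[0,2,5]))
for lo in np.arange(.15,.22,.01):
    z=q[(q[:,2]>lo)&(q[:,2]<lo+.01)];print(lo.round(3),len(z))
SEC['bell_tower']=('c',.076,0,.002,.012)
print(model('bell_tower',s['position'],Cs,z0=s['position'][2]-.0835))
E
```

```text
t: 6.68
position: [0.5039, 0.2182, 0.2442]
tcp_rot: [0.144, 0.99, -0.0, 0.0]
force: [-0.1, -0.1, -2.4]
gripper_width: 0.0276
finger_force: 15.0
t: 7.68
position: [0.5469, 0.3815, 0.2439]
tcp_rot: [0.144, 0.99, -0.0, -0.0]
force: [0.5, 0.4, -2.7]
gripper_width: 0.0273
finger_force: 15.0
[0.54695358 0.38186068 0.24385253]
zmin [0.15651705 0.16106881 0.16362705]
0.15 10
0.16 212
0.17 373
0.18 82
0.19 111
0.2 0
0.21 0
0.22 0
(array([0.5452, 0.383 ]), np.float64(0.0), 361, np.float64(1.77))
```

```bash
python3 -m pendant '[[1,0.1,0.1,-3,0,0,0],[1,0.1,0.1,-7,0,0,0],[1,0.1,0.1,-10.5,0,0,0],[1,0.1,0.1,-12.5,0,0,0],[1,0.1,0.1,-13.5,0,0,0],[1,0.1,0.1,-13.7,0,0,0],[1,0.1,0.1,-13.8,0,0,0],[1,0.1,0.1,-13.9,0,0,0],[1,0.1,0.1,-13.9,0,0,0],[1,0.1,0.1,-13.9,0,0,0]]'
```

```text
t: 9.02
position: [0.5481, 0.3837, 0.105]
tcp_rot: [0.144, 0.99, 0.0, 0.0]
force: [-0.4, 0.1, -2.9]
gripper_width: 0.0274
finger_force: 15.0
```

```bash
python3 - <<'E'
from fit import *
ps=[cam(n,n+'1.png') for n in ('scene','top')]; Cs=[cloud(p) for p in ps]
cv2.imwrite('pics/crop1.png',cv2.resize(np.hstack([ps[0]['pixels'][270:400,270:420],ps[1]['pixels'][130:260,70:220]])[:,:,::-1],None,fx=2.6,fy=2.6))
E
```

```text
(no output)
```

View pics/crop1.png

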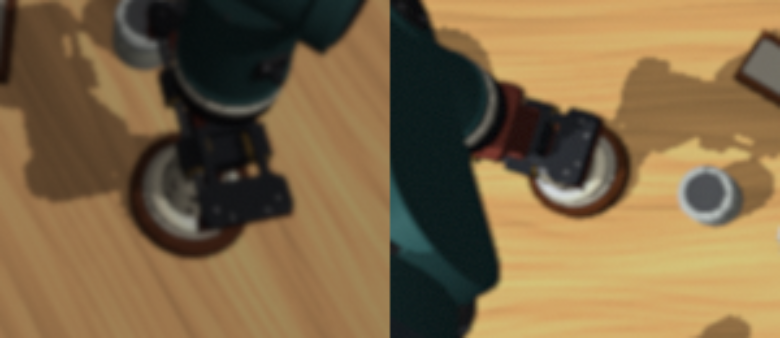

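The crop shows the bell over the tower base, roughly centred, with the tin untouched. Next I lower it to contact and release.

```bash
python3 -m pendant '[[1,-0.1,-0.1,0,0,0,0],[1,-0.1,-0.1,-0.05,0,0,0],[1,-0.1,-0.1,-0.1,0,0,0],[1,-0.1,-0.1,-0.15,0,0,0],[1,-0.1,-0.1,-0.15,0,0,0]]'; python3 -m pendant '[[1,0,0,-0.05,0,0,0],[1,0,0,-0.05,0,0,0]]'
```

```text
t: 9.75
position: [0.5469, 0.3827, 0.1035]
tcp_rot: [0.144, 0.99, 0.0, 0.0]
force: [-0.3, -0.5, 0.8]
gripper_width: 0.0274
finger_force: 15.0
t: 10.0
position: [0.547, 0.3828, 0.1034]
tcp_rot: [0.144, 0.99, 0.0, 0.0]
force: [-1.8, 0.1, 5.4]
gripper_width: 0.0276
finger_force: 15.0
```

```bash
python3 -m pendant '[[0,0,0,0,0,0,0],[0,0,0,0,0,0,0],[0,0,0,0,0,0,0],[0,0,0,0,0,0,0],[0,0,0,1,0,0,0],[0,0,0,5,0,0,0],[0,0,0,10,0,0,0],[0,-3,-1,13,0,0,0],[0,-8,-3,13,0,0,0],[0,-13,-6,13,0,0,0],[0,-18,-8,13,0,0,0],[0,-21.1,-9.1,13,0,0,0]]'; python3 -m pendant '[[0,0,0,0,0,0,0],[0,0,0,0,0,0,0]]'
python3 - <<'E'
from fit import *
ps=[cam(n) for n in ('scene','top')]; Cs=[cloud(p) for p in ps]
SEC['bell_tower']=('c',.028,0,.09,.114)
print(model('bell_tower',(.547,.383),Cs,z0=.02,R=.03))
E
```

```text
t: 11.5
position: [0.3335, 0.2903, 0.2332]
tcp_rot: [0.144, 0.99, -0.0, -0.0]
force: [-0.4, 0.4, 0.6]
gripper_width: 0.0879
finger_force: 0.0
t: 11.75
position: [0.3373, 0.2923, 0.2335]
tcp_rot: [0.144, 0.99, 0.001, 0.001]
force: [-1.0, 0.4, 0.6]
gripper_width: 0.0876
finger_force: 0.0
(array([0.5462, 0.383 ]), np.float64(0.0), 104, np.float64(0.46))
```

```bash
python3 -m pendant '[[0,-0.1,0,-4,0,0,0],[0,-0.1,0,-8,0,0,0],[0,-0.1,0,-12,0,0,0],[0,-0.1,0,-14.5,0,0,0],[0,-0.1,0,-15.2,0,0,0],[0,-0.1,0,-15.2,0,0,0],[1,-0.1,0,-15.2,0,0,0],[1,-0.1,0,-15.2,0,0,0],[1,-0.1,0,-15.2,0,0,0],[1,-0.1,0,-15.2,0,0,0],[1,-0.1,0,-15.2,0,0,0],[1,-0.1,0,-15.2,0,0,0]]'
python3 -m pendant '[[1,0,0,0,0,0,0],[1,0,0,0,0,0,0],[1,0,0,0,0,0,0]]'
```

```text
t: 13.35
position: [0.3349, 0.2916, 0.0806]
tcp_rot: [0.144, 0.99, -0.0, -0.0]
force: [-0.2, -0.2, 0.4]
gripper_width: 0.0358
finger_force: 15.0
t: 13.72
position: [0.3349, 0.2916, 0.0806]
tcp_rot: [0.144, 0.99, -0.0, -0.0]
force: [0.4, -0.2, 0.6]
gripper_width: 0.0353
finger_force: 15.0
```

```bash
python3 -m pendant '[[1,0,0,1,0,0,0],[1,0,0,4,0,0,0],[1,0,0,9,0,0,0],[1,0,0,13,0,0,0],[1,1,-2,15,0,0,0],[1,3,-6,16,0,0,0],[1,5,-10.5,16,0,0,0],[1,7,-15,16,0,0,0],[1,8.5,-20,16,0,0,0],[1,9.5,-25,16,0,0,0],[1,9.5,-30,16,0,0,0],[1,9,-35,16,0,0,0]]' && python3 -m pendant '[[1,-1,-5,0,0,0,0],[1,-2.5,-9.5,0,0,0,0],[1,-4.5,-14,0,0,0,0],[1,-6.2,-18.5,0,0,0,0],[1,-7.3,-21.3,0,0,0,0],[1,-7.8,-22.4,0,0,0,0],[1,-7.8,-22.4,0,0,0,0],[1,-7.8,-22.4,0,0,0,0],[1,-7.8,-22.4,0,0,0,0]]'
python3 - <<'E'
from fit import *
ps=[cam(n) for n in ('scene','top')]; Cs=[cloud(p) for p in ps]
s=read_state();p=s['position'];print(p)
P=np.concatenate([C.reshape(-1,3) for C in Cs]);P=P[np.hypot(P[:,0]-p[0],P[:,1]-p[1])<.05]
print(np.percentile(P[P[:,2]>.1][:,2],[0,2]))
z0=p[2]-.0806
for d,l,h in ((.027,.03,.05),(.027,.05,.068)):
    SEC['column']=('c',d,0,l,h); print(model('column',p,Cs,z0=z0,R=.05))
cv2.imwrite('pics/crop2.png',cv2.resize(np.hstack([ps[0]['pixels'][40:190,220:370],ps[1]['pixels'][180:330,320:470]])[:,:,::-1],None,fx=2.6,fy=2.6))
E
```

```text
t: 15.22
position: [0.4248, -0.0601, 0.2411]
tcp_rot: [0.144, 0.99, -0.0, 0.0]
force: [0.8, -0.2, -0.8]
gripper_width: 0.0355
finger_force: 15.0
t: 16.35
position: [0.3472, -0.2814, 0.2406]
tcp_rot: [0.143, 0.99, 0.0, -0.0]
force: [-0.2, -0.5, -1.4]
gripper_width: 0.0357
finger_force: 15.0
[ 0.34722435 -0.28168345  0.24063233]
[0.1567468  0.17434033]
(array([ 0.3491, -0.2814]), np.float64(0.0), 61, np.float64(1.07))
(array([ 0.349 , -0.2814]), np.float64(0.0), 55, np.float64(0.78))
```

View pics/crop2.png

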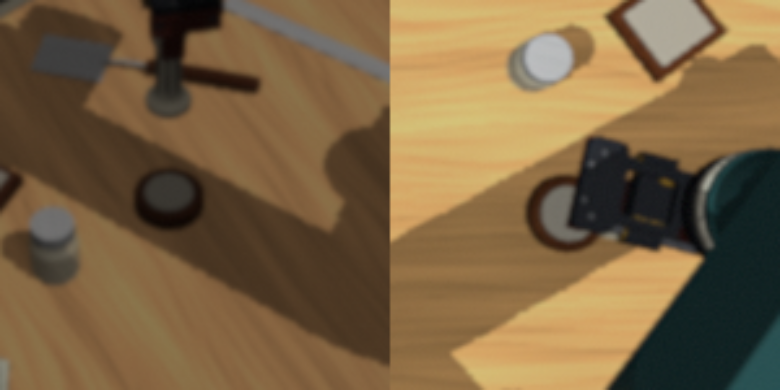

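```bash
python3 -m pendant '[[1,-0.1,-0.1,-3,0,0,0],[1,-0.1,-0.1,-7,0,0,0],[1,-0.1,-0.1,-10.5,0,0,0],[1,-0.1,-0.1,-12.5,0,0,0],[1,-0.1,-0.1,-13.5,0,0,0],[1,-0.1,-0.1,-13.7,0,0,0],[1,-0.1,-0.1,-13.8,0,0,0],[1,-0.1,-0.1,-13.9,0,0,0],[1,-0.1,-0.1,-13.9,0,0,0],[1,-0.1,-0.1,-13.9,0,0,0]]'; python3 -m pendant '[[1,0,0,-0.05,0,0,0],[1,0,0,-0.05,0,0,0]]'
```

```text
t: 17.7
position: [0.346, -0.2836, 0.1019]
tcp_rot: [0.144, 0.99, -0.0, 0.0]
force: [-1.0, -0.4, -1.6]
gripper_width: 0.0357
finger_force: 15.0
t: 17.95
position: [0.3459, -0.2834, 0.1011]
tcp_rot: [0.144, 0.99, -0.0, -0.0]
force: [-0.1, 0.0, -1.2]
gripper_width: 0.0359
finger_force: 15.0
```

```bash
python3 -m pendant '[[1,0,0.05,0,0,0,0],[1,0,0.05,-0.05,0,0,0],[1,0,0.05,-0.05,0,0,0]]'; python3 -m pendant '[[1,0,0,-0.05,0,0,0],[1,0,0,-0.05,0,0,0]]'
```

```text
t: 18.32
position: [0.346, -0.2829, 0.1007]
tcp_rot: [0.144, 0.99, -0.0, 0.0]
force: [0.2, 1.1, 0.6]
gripper_width: 0.0356
finger_force: 15.0
t: 18.58
position: [0.3461, -0.283, 0.1006]
tcp_rot: [0.144, 0.99, -0.0, 0.0]
force: [-0.5, 1.3, 6.6]
gripper_width: 0.036
finger_force: 15.0
```

```bash
python3 -m pendant '[[0,0,0,0,0,0,0],[0,0,0,0,0,0,0],[0,0,0,0,0,0,0],[0,0,0,0,0,0,0],[0,0,0,1,0,0,0],[0,0,0,5,0,0,0],[0,0,0,10,0,0,0],[0,5,2,13,0,0,0],[0,10,5,13,0,0,-3],[0,15,7,13,0,0,-6],[0,20,9,13,0,0,-9.4],[0,25,11.5,13,0,0,-9.4]]'; python3 -m pendant '[[0,4.4,2.1,0,0,0,0],[0,4.4,2.1,0,0,0,0],[0,4.4,2.1,0,0,0,0]]'
python3 - <<'E'
from fit import *
ps=[cam(n) for n in ('scene','top')]; Cs=[cloud(p) for p in ps]
SEC['column']=('c',.036,0,.088,.111)
print(model('column',(.347,-.283),Cs,z0=.02,R=.04))
print(*pad((.543,-.398),ps[0],Cs[0]),*pad((.543,-.398),ps[1],Cs[1]))
E
```

```text
t: 20.08
position: [0.5975, -0.1673, 0.2309]
tcp_rot: [0.225, 0.974, -0.0, 0.0]
force: [0.7, -1.2, -0.3]
gripper_width: 0.0879
finger_force: 0.0
t: 20.45
position: [0.6391, -0.1469, 0.2302]
tcp_rot: [0.224, 0.975, -0.0, -0.001]
force: [-0.3, -0.8, -0.2]
gripper_width: 0.0876
finger_force: 0.0
(array([ 0.3479, -0.2825]), np.float64(0.0), 90, np.float64(1.16))
[ 0.5261 -0.3914  0.0188] [ 521.1 -390.2] [90.9 41.9] 66.7 195 [ 0.5314 -0.4145  0.0199] [ 527.  -417.9] [41.8 79.6] 63.1 294
```

```bash
python3 -m pendant '[[0,0.1,0,-4,0,0,0],[0,0.1,0,-8,0,0,0],[0,0.1,0,-12,0,0,0],[0,0.1,0,-15,0,0,0],[0,0.1,0,-15.7,0,0,0],[0,0.1,0,-15.7,0,0,0],[1,0.1,0,-15.7,0,0,0],[1,0.1,0,-15.7,0,0,0],[1,0.1,0,-15.7,0,0,0],[1,0.1,0,-15.7,0,0,0],[1,0.1,0,-15.7,0,0,0],[1,0.1,0,-15.7,0,0,0]]'
python3 -m pendant '[[1,0,0,0,0,0,0],[1,0,0,0,0,0,0],[1,0,0,0,0,0,0]]'
```

```text
t: 22.05
position: [0.6408, -0.1469, 0.073]
tcp_rot: [0.224, 0.974, -0.0, -0.0]
force: [-0.5, -0.4, 1.4]
gripper_width: 0.0362
finger_force: 15.0
t: 22.42
position: [0.6408, -0.147, 0.073]
tcp_rot: [0.225, 0.974, -0.0, -0.0]
force: [-0.9, -0.7, -1.6]
gripper_width: 0.0362
finger_force: 15.0
```

```bash
python3 -m pendant '[[1,0,0,1,0,0,0],[1,0,0,4,0,0,0],[1,0,0,8,0,0,0],[1,0,0,12,0,0,0],[1,-0.5,-1,15,0,0,-3],[1,-2,-5,15,0,0,-8],[1,-3.6,-9,15,0,0,-14],[1,-5.2,-13,15,0,0,-20],[1,-6.8,-17,15,0,0,-25],[1,-8.3,-21,15,0,0,-29],[1,-9.5,-24,15,0,0,-29.6],[1,-9.9,-25.3,15,0,0,-29.6]]' && python3 -m pendant '[[1,0,0,0,0,0,0],[1,0,0,0,0,0,0],[1,0,0,0,0,0,0]]'
python3 - <<'E'
from fit import *
ps=[cam(n) for n in ('scene','top')]; Cs=[cloud(p) for p in ps]
s=read_state();p=s['position'];print(p)
SEC['pinnacle']=('r',.036,.036,.03,.065)
print(model('pinnacle',p,Cs,z0=p[2]-.073,R=.05))
E
```

```text
t: 23.92
position: [0.5411, -0.4015, 0.2235]
tcp_rot: [0.467, 0.884, -0.0, 0.0]
force: [-0.4, 0.4, -2.5]
gripper_width: 0.0362
finger_force: 15.0
t: 24.3
position: [0.5425, -0.3986, 0.2232]
tcp_rot: [0.465, 0.885, 0.0, -0.0]
force: [0.1, 0.0, -1.5]
gripper_width: 0.0359
finger_force: 15.0
[ 0.54240407 -0.39896123  0.22315454]
(array([ 0.5435, -0.3968]), np.float64(-54.9), 310, np.float64(0.79))
```

```bash
python3 -m pendant '[[1,-0.15,-0.25,-3,0,0,0],[1,-0.15,-0.25,-7,0,0,0],[1,-0.15,-0.25,-10,0,0,0],[1,-0.15,-0.25,-11.8,0,0,0],[1,-0.15,-0.25,-12.5,0,0,0],[1,-0.15,-0.25,-12.7,0,0,0],[1,-0.15,-0.25,-12.8,0,0,0],[1,-0.15,-0.25,-12.9,0,0,0],[1,-0.15,-0.25,-12.9,0,0,0]]'; python3 - <<'E'
from fit import *
ps=[cam(n) for n in ('scene','top')]; Cs=[cloud(p) for p in ps]
s=read_state();p=s['position'];print(p,s['force'])
SEC['pinnacle']=('r',.036,.036,.03,.065)
print(model('pinnacle',p,Cs,z0=p[2]-.073,R=.05))
cv2.imwrite('pics/crop3.png',cv2.resize(np.hstack([ps[0]['pixels'][60:160,160:260],ps[1]['pixels'][140:240,375:475]])[:,:,::-1],None,fx=4,fy=4,interpolation=cv2.INTER_CUBIC))
E
```

```text
t: 25.52
position: [0.5406, -0.4027, 0.0946]
tcp_rot: [0.466, 0.885, -0.0, 0.0]
force: [-0.5, -0.2, -2.8]
gripper_width: 0.036
finger_force: 15.0
[ 0.54054207 -0.40258096  0.09447212] [-0.75318797 -0.62721084 -3.00875877]
(array([ 0.5422, -0.4008]), np.float64(-54.7), 147, np.float64(1.05))
```

View pics/crop3.png

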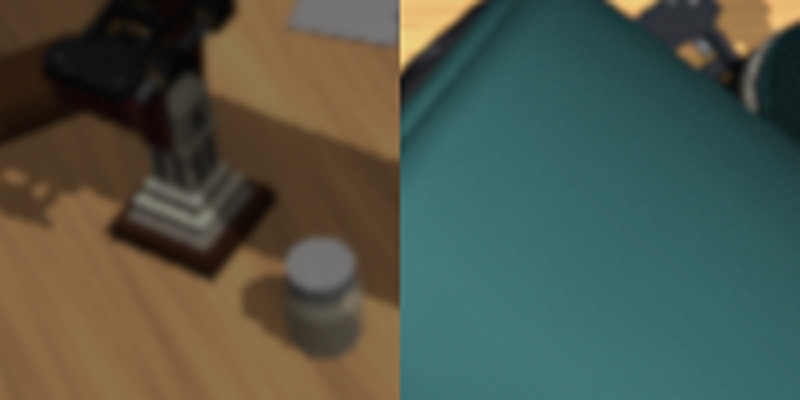

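The scene crop shows the pinnacle squared over its base and centred. It measures (.542,-.401) against the pad at (.541,-.4005). Lowering it now.

```bash
python3 -m pendant '[[1,0,0.1,-0.05,0,0,0],[1,0,0.1,-0.1,0,0,0],[1,0,0.1,-0.15,0,0,0],[1,0,0.1,-0.15,0,0,0]]'; python3 -m pendant '[[1,0,0,-0.05,0,0,0],[1,0,0,-0.05,0,0,0]]'
```

```text
t: 26.12
position: [0.5404, -0.4014, 0.0929]
tcp_rot: [0.466, 0.885, -0.0, -0.0]
force: [-1.6, 1.0, 2.7]
gripper_width: 0.0361
finger_force: 15.0
t: 26.38
position: [0.5404, -0.4014, 0.0929]
tcp_rot: [0.466, 0.885, -0.0, 0.0]
force: [-2.8, 2.2, 5.8]
gripper_width: 0.036
finger_force: 15.0
```

```bash
python3 -m pendant '[[0,0,0,0,0,0,0],[0,0,0,0,0,0,0],[0,0,0,0,0,0,0],[0,0,0,0,0,0,0],[0,0,0,1,0,0,0],[0,0,0,5,0,0,0],[0,0,0,9.5,0,0,0],[0,-0.7,4,13,0,0,-8],[0,-1.6,9.5,13,0,0,-17],[0,-2.5,15,13,0,0,-26],[0,-3.4,20.5,13,0,0,-35],[0,-4.3,26,13,0,0,-43]]'; python3 -m pendant '[[0,-1,6,0,0,0,-5.7],[0,-2,12,0,0,0,-5.7],[0,-3,18,0,0,0,-5.7],[0,-4,24,0,0,0,-5.7],[0,-4.2,25.8,0,0,0,-5.7],[0,-4.2,25.8,0,0,0,-5.7],[0,-4.2,25.8,0,0,0,-5.7]]'
python3 - <<'E'
from fit import *
s=read_state();print(s['position'],s['tcp_rot'])
ps=[cam(n) for n in ('scene','top')]; Cs=[cloud(p) for p in ps]
for c in ([0,1],[0],[1]):
  for n,xy,z in (('pinnacle',(.5413,-.4006),.02),('gable',(.4553,.1167),0)): print(n,model(n,xy,[Cs[i] for i in c],z0=z))
for i in 0,1:
  print(*pad((.636,.155),ps[i],Cs[i]))
E
```

```text
t: 27.88
position: [0.4972, -0.1399, 0.223]
tcp_rot: [0.76, 0.65, 0.0, 0.001]
force: [0.2, 0.7, 0.2]
gripper_width: 0.0875
finger_force: 0.0
t: 28.75
position: [0.4558, 0.1158, 0.2225]
tcp_rot: [0.789, 0.614, 0.0, 0.0]
force: [-0.1, -0.1, -0.8]
gripper_width: 0.0878
finger_force: 0.0
[0.45575121 0.11584958 0.22247991] [7.89380365e-01 6.13904325e-01 1.03438485e-04 3.29832428e-04]
pinnacle (array([ 0.5411, -0.3997]), np.float64(-55.0), 534, np.float64(0.91))
gable (array([0.4556, 0.1164]), np.float64(-14.6), 164, np.float64(0.53))
pinnacle (array([ 0.5415, -0.3999]), np.float64(-54.4), 329, np.float64(1.08))
gable (array([0.4556, 0.1165]), np.float64(-14.4), 149, np.float64(0.56))
pinnacle (array([ 0.5402, -0.4001]), np.float64(-55.2), 205, np.float64(0.56))
gable (array([0.4539, 0.1165]), np.float64(-13.9), 15, np.float64(0.1))
[0.6354 0.151  0.0194] [634.4 149.4] [109.2  42.7] 57.0 706
[0.6242 0.0993 0.0196] [624.6  99. ] [9.9 7.5] 24.7 12
```

```bash
python3 -m pendant '[[0,0,0.1,-4,0,0,0],[0,0,0.1,-8,0,0,0],[0,0,0.1,-12,0,0,0],[0,0,0.1,-14.5,0,0,0],[0,0,0.1,-15.3,0,0,0],[0,0,0.1,-15.3,0,0,0],[1,0,0.1,-15.3,0,0,0],[1,0,0.1,-15.3,0,0,0],[1,0,0.1,-15.3,0,0,0],[1,0,0.1,-15.3,0,0,0],[1,0,0.1,-15.3,0,0,0],[1,0,0.1,-15.3,0,0,0]]'
python3 -m pendant '[[1,0,0,0,0,0,0],[1,0,0,0,0,0,0],[1,0,0,0,0,0,0],[1,0,0,0,0,0,0]]'
```

```text
t: 30.35
position: [0.4554, 0.1176, 0.0691]
tcp_rot: [0.789, 0.614, -0.0, -0.0]
force: [0.2, 0.1, 0.4]
gripper_width: 0.031
finger_force: 0.0
t: 30.85
position: [0.4553, 0.1175, 0.069]
tcp_rot: [0.789, 0.614, -0.0, -0.0]
force: [0.2, -0.1, -2.2]
gripper_width: 0.022
finger_force: 15.0
```

```bash
python3 -m pendant '[[1,0,0,1,0,0,0],[1,0,0,4,0,0,0],[1,0,0,8,0,0,0],[1,0,0,11,0,0,0],[1,1,0.2,12,0,0,-2],[1,4,0.7,12,0,0,-6],[1,8,1.4,12,0,0,-10],[1,12,2.1,12,0,0,-14],[1,16,2.8,12,0,0,-18],[1,18,3.3,12,0,0,-18.8],[1,18,3.3,12,0,0,-18.8],[1,18,3.3,12,0,0,-18.8]]' && python3 -m pendant '[[1,0,0,-3,0,0,0],[1,0,0,-6,0,0,0],[1,0,0,-8,0,0,0],[1,0,0,-9,0,0,0],[1,0,0,-9.5,0,0,0],[1,0,0,-9.5,0,0,0],[1,0,0,-9.5,0,0,0]]'
python3 - <<'E'
from fit import *
ps=[cam(n) for n in ('scene','top')]; Cs=[cloud(p) for p in ps]
s=read_state();p=s['position'];print(p,s['tcp_rot'])
for c in ([0,1],[0],[1]): print(model('gable',p,[Cs[i] for i in c],z0=p[2]-.069))
cv2.imwrite('pics/crop4.png',cv2.resize(np.hstack([ps[0]['pixels'][220:330,210:320],ps[1]['pixels'][105:215,170:280]])[:,:,::-1],None,fx=3.6,fy=3.6,interpolation=cv2.INTER_CUBIC))
E
```

```text
t: 32.35
position: [0.6342, 0.1504, 0.188]
tcp_rot: [0.879, 0.477, -0.001, -0.001]
force: [0.0, 0.5, -1.8]
gripper_width: 0.0219
finger_force: 15.0
t: 33.22
position: [0.636, 0.1506, 0.095]
tcp_rot: [0.879, 0.477, 0.001, 0.0]
force: [-1.0, -0.3, -1.2]
gripper_width: 0.0222
finger_force: 15.0
[0.63597667 0.15064918 0.09493226] [8.79011910e-01 4.76799355e-01 6.32625109e-04 1.94702731e-04]
(array([0.6373, 0.1494]), np.float64(-33.5), 111, np.float64(0.46))
(array([0.6376, 0.1496]), np.float64(-33.0), 87, np.float64(0.45))
(array([0.5811, 0.1228]), np.float64(55.7), 24, np.float64(0.22))
```

View pics/crop4.png

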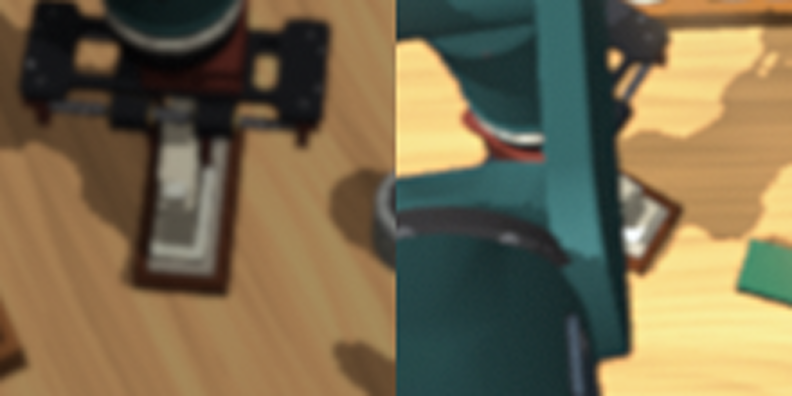

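The crop shows the gable 6 mm above the oblong pad and parallel to it. I shift it about 2 mm and lower it.

```bash
python3 -m pendant '[[1,-0.2,0.1,0,0,0,0],[1,-0.2,0.1,-0.2,0,0,0],[1,-0.2,0.1,-0.4,0,0,0],[1,-0.2,0.1,-0.5,0,0,0],[1,-0.2,0.1,-0.55,0,0,0],[1,-0.2,0.1,-0.6,0,0,0],[1,-0.2,0.1,-0.6,0,0,0]]'; python3 -m pendant '[[1,0,0,-0.05,0,0,0],[1,0,0,-0.05,0,0,0]]'
```

```text
t: 34.2
position: [0.6334, 0.1515, 0.0889]
tcp_rot: [0.879, 0.477, 0.0, -0.0]
force: [-2.5, -0.3, 5.3]
gripper_width: 0.0217
finger_force: 15.0
t: 34.45
position: [0.6334, 0.1515, 0.0889]
tcp_rot: [0.879, 0.477, 0.0, 0.0]
force: [-4.3, -0.3, 9.1]
gripper_width: 0.0221
finger_force: 15.0
```

```bash
python3 -m pendant '[[0,0,0,0,0,0,0],[0,0,0,0,0,0,0],[0,0,0,0,0,0,0],[0,0,0,0,0,0,0],[0,0,0,1,0,0,0],[0,0,0,6,0,0,0],[0,0,0,11,0,0,0],[0,-3,-3,15,0,0,0],[0,-8,-6,15,0,0,0],[0,-13,-9,15,0,0,0],[0,-18,-12,15,0,0,0],[0,-18,-12,15,0,0,0]]'
python3 - <<'E'
from fit import *
ps=[cam(n,n+'_end.png') for n in ('scene','top')]; Cs=[cloud(p) for p in ps]
T={'bell_tower':(.547,.383),'column':(.347,-.2825),'pinnacle':(.5413,-.4006),'gable':(.635,.1505),'jar':(.5006,-.2581),'tin':(.5107,.2369)}
SEC['bell_tower']=('c',.028,0,.09,.114)
for n,xy in T.items():
  for c in ([0,1],[0],[1]): print(n,model(n,xy,[Cs[i] for i in c],z0=0 if n in('jar','tin') else .02,R=.03 if n=='bell_tower' else .06))
E
```

```text
t: 35.95
position: [0.4494, 0.0305, 0.2379]
tcp_rot: [0.88, 0.476, -0.001, -0.0]
force: [0.2, -0.6, 0.5]
gripper_width: 0.0877
finger_force: 0.0
bell_tower (array([0.5464, 0.3828]), np.float64(0.0), 102, np.float64(0.45))
bell_tower (array([0.5468, 0.3828]), np.float64(0.0), 57, np.float64(0.35))
bell_tower (array([0.5346, 0.3621]), np.float64(0.0), 45, np.float64(3.54))
column (array([ 0.3472, -0.2827]), np.float64(0.0), 137, np.float64(1.18))
column (array([ 0.3474, -0.2826]), np.float64(0.0), 88, np.float64(1.24))
column (array([ 0.3467, -0.2828]), np.float64(0.0), 49, np.float64(0.77))
pinnacle (array([ 0.5413, -0.3996]), np.float64(34.2), 543, np.float64(0.92))
pinnacle (array([ 0.5416, -0.3997]), np.float64(-56.1), 336, np.float64(1.15))
pinnacle (array([ 0.5403, -0.4001]), np.float64(-55.1), 207, np.float64(0.51))
gable (array([0.6346, 0.1505]), np.float64(-33.2), 105, np.float64(0.45))
gable (array([0.6346, 0.1505]), np.float64(-33.2), 105, np.float64(0.45))
  return _methods._mean(a, axis=axis, dtype=dtype,
  ret = um.true_divide(
Traceback (most recent call last):
  File "fit.py", line 17, in model
    r=least_squares(f,[*m,y0],loss='soft_l1',f_scale=.002)
ValueError: Initial guess is outside of provided bounds
```

View pics/scene_end.png

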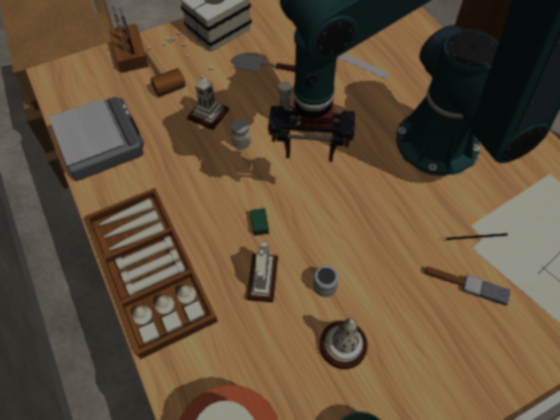

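View pics/top_end.png

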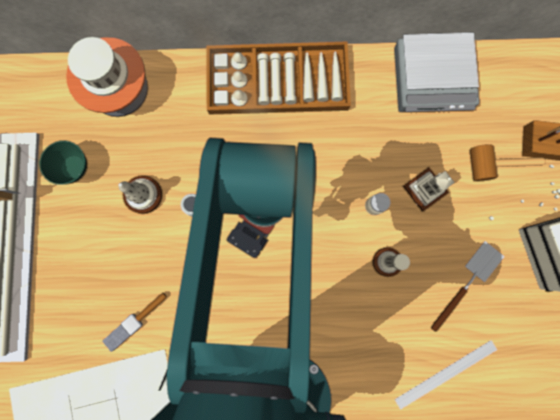

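The scene view shows all four models upright and centred: bell (345,343), gable (262,277), pinnacle (207,108) and column (285,95). The jar (240,134) and tin (326,281) haven't moved, and the arm is clear of everything. Handing in.

```bash
python3 -c "
from station import *
print(close_job())"
```

```text
the job is handed in; nothing more can be done
None
```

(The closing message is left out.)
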